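Socket the stacking frame in a violin workshop

ROBOT

A 7-joint arm with a two-finger parallel gripper is mounted at the origin on the work surface. World frame = base frame: x ahead of the robot, y to its left, z up, the work surface at z = 0. Lengths are in m, angles in rad, forces in N, time in s.
With the tool pointing down it reaches from about 0.35 to 0.9 m from the base axis. Payload 19.9 kg.
Tool frame: the origin (TCP) lies between the finger pads; the fingertips stand 22 mm ahead of it and the grasp point (between the pads) lies 3 mm ahead of it; z points along the fingers, y is the line along which they close (so a half turn about z gives the same grasp; the last joint's range is limited). The gripper opens to 94 mm and grips with 3 to 60 N. Pads are 16 mm wide; open, the fingers measure 119 mm over their backs; the gripper's body (75 mm by 177 mm) begins 78 mm behind the grasp point.
Start: joints at [1.264, 0.417, -0.01, 1.614, 0.005, 1.111, -0.053], TCP at [0.164, -0.603, 0.227] pointing down, gripper open.
Joint ranges: [-2.81, 2.81], [-0.39, 2.02], [-1.27, 1.25], [0.06, 2.57], [-1.19, 4.33], [0.19, 2], [-2.82, 2.82]. Speed limits (rad/s): [1.89, 1.89, 2.39, 2.39, 3.01, 3.01, 3.01].

INTERFACE

Orientations are given as a unit quaternion [w, x, y, z].
In Python, from workcell import manip, ik, status, snapshot, calibration, sign_off gives the robot as it stands. Calls block until the motion is done:
- manip.goto(position, orientation): joint-space move of the TCP to a pose.
- manip.line_to(position, ori=None, vel=0.15, f_stop=None): straight line of the TCP; ori=None keeps the orientation; vel is the mean speed in m/s. With f_stop (N) it stops when the force on the tool has changed by that much, and returns True; else False.
- manip.move_joints(angles): joint-space move.
- manip.gripper_to(opening, newtons=None): finger opening in m; newtons is the grip in N (None keeps the last); returns when the fingers have stopped.
- manip.sleep(seconds).
- ik(position, orientation): joint angles nearest the present ones, or None.
- status.observe(): the state.
- snapshot(name): name is "scene" or "top"; returns the picture (384x512x3 uint8, blue, green, red); there is no depth.
- calibration(name): a dict with "vertical_fov" (degrees; the focal length in pixels is half the picture's height over the tangent of half this angle, whatever the lens; pixels are square), "cx", "cy" (the principal point, pixels), "eye" and "orientation" of the camera in the world. Camera axes: x right, y down, z forward; pixel columns grow to the right and rows downward; lengths in m; the calibration is good to about 2 mm. A picture is of the moment at which its call begins. calibration takes no time and is no camera call.
A pose or a line that the arm cannot do raises manip.Unreachable and nothing moves.
- sign_off(): hands the job in; it is judged then, once.
The state is a dict: "clock": time; "qpos": joint angles; "qvel": joint speeds; "joint_torque": joint torques, N m; "eef_pos": TCP position; "ee_rot": TCP orientation; "contact_force": force on the tool from outside, world axes, zero at the start; "ft_torque": the same for the moment, N m; "gripper_width": finger opening in m; "gripper_force": force on a finger pad.
Only numpy, scipy, OpenCV 4.12 (cv2) and the standard library are available. Lean on these libraries where they do the work, as an engineer would, in place of code of your own. Each camera call takes 0.05 s, during which the arm holds its last target. There are 200 camera calls.

TASK

The slatted drying frame has been left crooked on the deck of the lower frame. Shift it across and square it up until its four posts drop into the four sockets of the lower frame and it stands fully home and level, with the violin scroll still lying on it. Do not touch the scroll, which is freshly varnished, and leave the bottle, the tin and the plane where they are.

Things in the scene. Friction and masses are not known exactly. Their poses are not given: they have to be found in the camera images.
- lower: Lower frame, fixed to the bench: plywood block 295 x 210 x 40 mm high with a flat deck. Origin at bench level under the middle of its four sockets; deck from -105 to +190 mm along its x, +/-105 mm along its y, so its plain end is at +x. Sockets: square, 30 x 30 mm, 20 mm deep, centred at x = +/-75, y = +/-50 mm.
- upper: Upper stacking frame, loose, wood, about 0.5 kg: 180 (x) x 130 (y) x 80 mm high. Origin: its centre at foot level, z up. Four round posts, diameter 24 mm, feet tapered to 14 mm over the last 7 mm, at x = +/-75, y = +/-50 mm. Skirt and slats, 44 to 80 mm above the feet, have flat upright sides at x = +/-90, y = +/-65 mm; below them only the posts.
- seat (a point): The middle of the four sockets at the level of their floor, 20 mm above the bench: where the origin of the upper frame must come. Axes as those of the lower frame.
- scroll_mid (a point): The centre of the carved violin scroll, 102 mm long, 44 mm wide and 24 mm thick (28 mm with its eye), lying on its side loose on the slats near the middle, its length roughly along the x axis of the upper frame; freshly varnished, not to be touched.
- bottle_mid (a point): The middle of the height of an upright amber varnish bottle, 60 mm in diameter and 180 mm tall, loose on the bench beside the lower frame.
- tin_mid (a point): The middle of the height of an upright pale tin, 64 mm in diameter and 100 mm tall, loose on the bench beside the lower frame.
- plane_mid (a point): A small block plane, 110 mm long, 40 mm wide, 48 mm tall, loose on the bench beside the lower frame; the point is 20 mm above the bench at its middle.
- slats (a point): Middle of the top of the upper frame's slats, 80 mm above its feet; axes as the upper frame. At first its feet stand on the deck (slats 120 mm above the bench), 48 to 80 mm off towards the deck's plain end, up to 20 mm sideways, turned up to 0.3 rad. Seated, the slats are 100 mm above the bench. Either way round is right.
There are look-alikes about, which are no part of the job. What is meant by the upper is not purple, and is the smaller of those in its own colour.

How it is judged:
By the outcome, as a careful person would: the job done as asked, in the order asked, and still so for the second after the job is handed in, with the robot touching nothing.
It also fails if it takes over 67 s, if anything falls off the work surface, if the arm or the gripper's body presses on something with over 40 N, if the wrist force passes 120 N, or if a joint passes its speed limit or range.

## Working session

There is one attempt and no reset: what is moved stays moved. The work goes in short steps, each a Python script; the robot and the scene stay as the last script left them, time stands still between calls to the robot, and variables do not carry over. Pictures are saved under pics/ and viewed, at most 10 in all, crops included, and the job is handed in when it is done.

```bash
ls; mkdir -p pics
python3 - <<'E'
from workcell import snapshot, calibration, status
import cv2, numpy as np
for n in ("scene","top"):
    im=snapshot(n); cv2.imwrite(f"pics/{n}0.png",im)
    print(n,calibration(n))
print(status.observe())
a=cv2.imread("pics/scene0.png");b=cv2.imread("pics/top0.png")
E
```

```text
pics
scene {'vertical_fov': 50.47666283604495, 'cx': 259.6278361228762, 'cy': 185.70703931570253, 'eye': array([1.20195214, 0.70997829, 0.8747308 ]), 'orientation': array([-0.15739156,  0.35746396,  0.84345989, -0.36881273])}
top {'vertical_fov': 47.6143369232876, 'cx': 254.74140866055208, 'cy': 188.23245101233667, 'eye': array([0.51232678, 0.10185202, 1.08735746]), 'orientation': array([ 0.04692624, -0.69667616,  0.71557003, -0.01999473])}
{'clock': 0.1, 'qpos': array([ 1.26350899,  0.41791199, -0.01029047,  1.61409671,  0.00468435,
        1.1106873 , -0.05302163]), 'qvel': array([-9.47815897e-06, -4.68887172e-05,  6.68099214e-04, -2.42975599e-03,
       -1.21839552e-03,  4.94594130e-04, -1.15088467e-03]), 'joint_torque': array([ 1.45931870e-03, -8.52590704e+01,  6.39944617e-01, -4.26699579e+01,
       -4.88312636e-02,  1.64685957e-02,  8.87230453e-05]), 'eef_pos': array([ 0.16407644, -0.60276223,  0.22689657]), 'ee_rot': array([-5.28673393e-04,  9.91184608e-01,  1.32486910e-01, -1.08885490e-04]), 'contact_force': array([-0.4945877 ,  0.18406629,  0.3012594 ]), 'ft_torque': array([-0.01454263, -0.01196744,  0.05208653]), 'gripper_force': 0.0, 'gripper_width': 0.09392812602285194}
```

View pics/scene0.png

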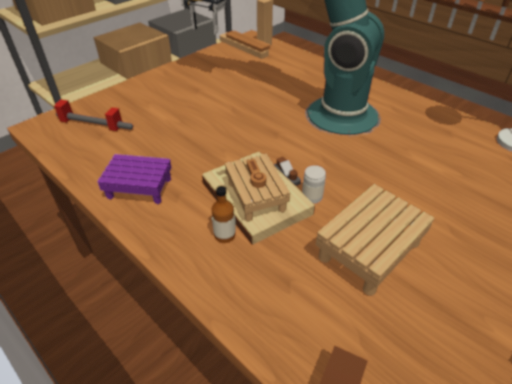

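View pics/top0.png

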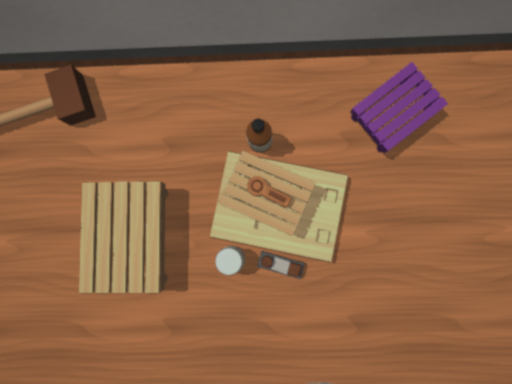

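Candidates for the upper frame, in the top view:
- Purple frame at (398,105): excluded by its colour.
- Large tan frame at (120,237): the bigger of the two tan ones.
- Small tan frame at (267,193): it carries the scroll and stands on the deck, so it is the one meant.

The bottle is at (260,135), the tin at (229,262) and the plane at (282,265). Two sockets are visible at (330,195) and (323,237), so the plain end is on the left. I'll confirm this in a crop.

```bash
cat > h.py <<'E'
import cv2, numpy as np
from scipy.spatial.transform import Rotation as R
from workcell import manip, ik, status, snapshot, calibration, sign_off
def cam(n):
    c=calibration(n); w,x,y,z=c["orientation"]; f=192/np.tan(np.radians(c["vertical_fov"])/2)
    return c,R.from_quat([x,y,z,w]),f
def ray(n,px,z):
    c,r,f=cam(n); px=np.atleast_2d(px).astype(float)
    d=r.apply(np.c_[(px[:,0]-c["cx"])/f,(px[:,1]-c["cy"])/f,np.ones(len(px))])
    return (c["eye"]+d*((z-c["eye"][2])/d[:,2])[:,None])[:,:2]
def proj(n,P):
    c,r,f=cam(n); q=r.inv().apply(np.atleast_2d(P)-c["eye"])
    return q[:,:2]/q[:,2:]*f+[c["cx"],c["cy"]]
def down(a):  # tool z down, tool y (closing line) along world angle a
    q=R.from_matrix(np.c_[[np.sin(a),-np.cos(a),0],[np.cos(a),np.sin(a),0],[0,0,-1]]).as_quat()
    return np.array([q[3],*q[:3]])
E
python3 - <<'E'
from h import *
b=cv2.imread("pics/top0.png")[110:290,190:370]
cv2.imwrite("pics/c0.png",cv2.resize(b,(720,720)[:2],interpolation=cv2.INTER_CUBIC)[:600])
h=cv2.cvtColor(cv2.imread("pics/top0.png"),cv2.COLOR_BGR2HSV)
for n,(u,v) in dict(slat=(285,176),slat2=(235,198),deck=(340,215),deck2=(225,230),bench=(200,150),scroll=(275,196),deckr=(318,250)).items(): print(n,h[v,u])
for n,px in dict(slat=(267,193)).items(): print(ray("top",px,.12))
print(ray("top",[(229,154),(347,174),(334,260),(212,241)],.04))
E
```

```text
slat [ 16 113 183]
slat2 [ 18 102 130]
deck [ 19 103 131]
deck2 [ 29  76 185]
bench [ 12 146 152]
scroll [ 11 142 108]
deckr [ 28  77 185]
[[0.59326651 0.11052945]]
[[ 0.69814931  0.20138745]
 [ 0.64040124 -0.08240619]
 [ 0.43652987 -0.04274225]
 [ 0.48807605  0.24639955]]
```

View pics/c0.png

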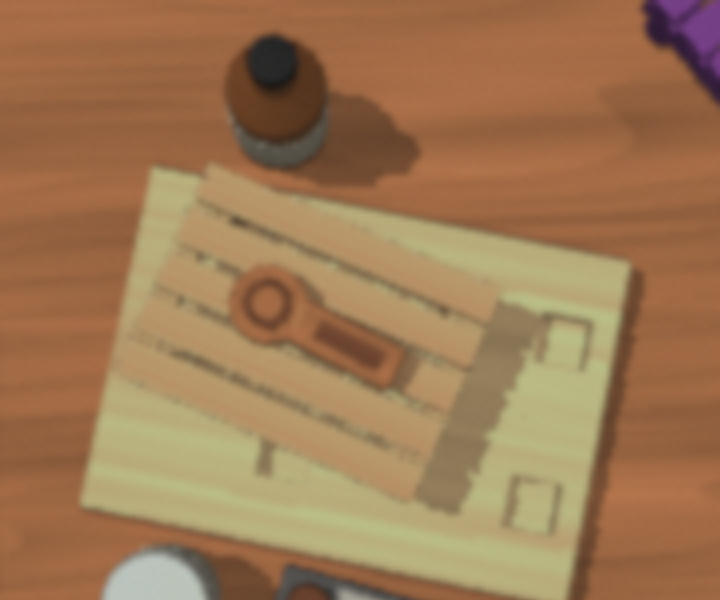

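The crop confirms it. The smaller tan frame, with corners at about (208,165), (498,295), (410,500) and (112,370) in the crop, carries the scroll on the pale deck. The sockets at crop (565,342) and (532,504) are the −x pair.

```bash
cat >> h.py <<'E'
def rect(mask,z,roi):
    m=np.zeros_like(mask); x0,y0,x1,y1=roi; m[y0:y1,x0:x1]=mask[y0:y1,x0:x1]
    m=cv2.morphologyEx(m,cv2.MORPH_OPEN,np.ones((3,3)))
    cs=cv2.findContours(m,cv2.RETR_EXTERNAL,cv2.CHAIN_APPROX_NONE)[0]
    p=np.vstack([c[:,0] for c in cs if cv2.contourArea(c)>60])
    (c,s,a)=cv2.minAreaRect((ray("top",p,z)*1000).astype(np.float32))
    if s[0]<s[1]: s=s[::-1]; a+=90
    return np.array(c)/1000,np.array(s),np.radians(a)   # centre, sizes, angle of long axis
def norm(a): return (a+np.pi/2)%np.pi-np.pi/2
def look(name,zs=.12,roi=(205,140,360,270)):
    im=snapshot("top"); cv2.imwrite(f"pics/{name}.png",im)
    return im,upper(im,zs,roi)
def upper(im,zs=.12,roi=(205,140,360,270)):
    h=cv2.cvtColor(im,cv2.COLOR_BGR2HSV)
    return rect(cv2.inRange(h,(14,80,145),(22,135,255)),zs,roi)
E
python3 - <<'E'
from h import *
im=cv2.imread("pics/top0.png"); h=cv2.cvtColor(im,cv2.COLOR_BGR2HSV)
c,s,a=rect(cv2.inRange(h,(24,50,140),(34,120,255)),.04,(205,140,360,270)); print("deck",c,s,a)
u=upper(im); print("upper",*u)
sk=ray("top",[[190+565/4,110+342/4],[190+532/4,110+504/4]],.04); print("sock",sk,np.linalg.norm(sk[0]-sk[1]))
ax=np.array([np.cos(a),np.sin(a)])
if ax[1]<0: ax=-ax   # +x lower = image left = +y
seat=c-ax*.0425; yv=np.array([-ax[1],ax[0]])
print("seat",seat,"ang",np.arctan2(ax[1],ax[0]), "seat from sockets",sk.mean(0)+ax*.075)
d=u[0]-seat; print("offset",d@ax,d@yv,"yaw",norm(u[2]-a))
print("bottle",ray("top",(259,126),.18),"tin",ray("top",(229,260),.1))
t=np.arctan2(ax[1],ax[0]); print("ik", [ik([*(seat+ax*k),.12],down(t+q)) is not None for k in(.25,.1) for q in (np.pi/2,-np.pi/2)])
E
```

```text
deck [0.56851648 0.08403266] [292.39019775 207.50680542] 1.336708594876621
upper [0.58443689 0.09023856] [254.05921936 138.16784668] 1.138524269194249
sock [[ 0.58960317 -0.04260364]
 [ 0.49355985 -0.01910185]] 0.09887696378366644
seat [0.55865836 0.04269179] ang 1.336708594876621 seat from sockets [0.55897819 0.04210173]
offset 0.052229466889694195 -0.014046709926563438 yaw -0.1981843256823721
bottle [[0.7314523 0.1230361]] tin [[0.44608032 0.20035038]]Traceback (most recent call last):
  File "<stdin>", line 12, in <module>
  File "h.py", line 15, in down
    q=R.from_matrix(np.c_[[np.sin(a),-np.cos(a),0],[np.cos(a),np.sin(a),0],[0,0,-1]]).as_quat()
      ~~~~~~~~~~~~~^^^^^^^^^^^^^^^^^^^^^^^^^^^^^^^^^^^^^^^^^^^^^^^^^^^^^^^^^^^^^^^^^^
  File "scipy/spatial/transform/_rotation.pyx", line 1143, in scipy.spatial.transform._rotation.Rotation.from_matrix
ValueError: Non-positive determinant (left-handed or null coordinate frame) in rotation matrix 0: [[ 0.23195569 -0.97272635  0.        ]
 [ 0.97272635  0.23195569  0.        ]
 [ 0.          0.         -1.        ]].
```

```bash
python3 - <<'E'
s=open("h.py").read()
s=s.replace("[np.sin(a),-np.cos(a),0]","[-np.sin(a),np.cos(a),0]")
i=s.index("def upper")
s=s[:i]+'''def upper(im,zs=.12,roi=(205,140,360,270)):
    h=cv2.cvtColor(im,cv2.COLOR_BGR2HSV); x0,y0,x1,y1=roi
    m=np.zeros(h.shape[:2],np.uint8); m[y0:y1,x0:x1]=cv2.inRange(h,(9,80,140),(22,145,255))[y0:y1,x0:x1]
    m=cv2.morphologyEx(cv2.morphologyEx(m,cv2.MORPH_CLOSE,np.ones((3,3))),cv2.MORPH_OPEN,np.ones((5,5)))
    n,l,st,_=cv2.connectedComponentsWithStats(m)
    # component holding the slat middle, not the bench
    k=np.bincount(l[170:225,240:310].ravel(),minlength=n)[1:].argmax()+1
    global lastmask; lastmask=(l==k).astype(np.uint8)*255
    p=np.argwhere(l==k)[:,::-1]
    c,s,a=cv2.minAreaRect((ray("top",p,zs)*1000).astype(np.float32))
    if s[0]<s[1]: s=s[::-1]; a+=90
    return np.array(c)/1000,np.array(s),np.radians(a)
SEAT=np.array([.5588,.0424]); T=1.3367; AX=np.array([np.cos(T),np.sin(T)]); YV=np.array([-AX[1],AX[0]])
def rel(u): d=u[0]-SEAT; return np.round([d@AX*1000,d@YV*1000,norm(u[2]-T)],3),np.round(u[1])
'''
open("h.py","w").write(s)
E
python3 - <<'E'
import h
from h import *
im=cv2.imread("pics/top0.png"); u=upper(im); print(*rel(u),u[0]); 
cor=ray("top",np.array([(208,165),(498,295),(410,500),(112,370)])/4+[190,110],.12)
print(cor.mean(0),[round(np.linalg.norm(cor[i]-cor[i-1]),3) for i in range(4)],np.arctan2(*(cor[0]-cor[1])[::-1])-T,np.arctan2(*(cor[3]-cor[2])[::-1])-T)
d=cor.mean(0)-SEAT; print(d@AX,d@YV)
o=im.copy(); o[h.lastmask>0]=(0,255,0); cv2.imwrite("pics/m0.png",cv2.resize(o[110:290,190:370],(590,590)))
st=status.observe(); 
for k in (.25,.1):
  for q in (np.pi/2,-np.pi/2,0,np.pi):
    j=ik([*(SEAT+AX*k),.12],down(T+q)); print(k,q,None if j is None else np.round(j,2))
E
```

```text
[ 66.462 -21.083  -0.201] [231. 149.] [0.59472437 0.10215829]
[0.59352264 0.11152555] [np.float64(0.127), np.float64(0.178), np.float64(0.124), np.float64(0.181)] -0.22160024519017774 -0.2019197807419768
0.07529450976251033 -0.017740912250470035
0.25 1.5707963267948966 [ 0.18  0.9  -1.09  1.53  0.83  1.23  1.87]
0.25 -1.5707963267948966 [ 0.16  0.87 -1.03  1.53  0.78  1.2  -1.24]
0.25 0 [ 0.16  0.87 -1.03  1.53  0.78  1.2   0.33]
0.25 3.141592653589793 [ 0.01  0.74 -0.74  1.53  0.54  1.08 -2.67]
0.1 1.5707963267948966 [ 0.47  0.77 -1.09  1.75  0.76  1.11  2.04]
0.1 -1.5707963267948966 [ 0.4   0.69 -0.95  1.75  0.65  1.05 -1.03]
0.1 0 [ 0.42  0.72 -1.    1.75  0.69  1.07  0.52]
0.1 3.141592653589793 [ 0.18  0.57 -0.62  1.76  0.4   0.94 -2.41]
```

```bash
cat >> h.py <<'E'
HOME=[1.264,.417,-.01,1.614,.005,1.111,-.053]
def W(x,y,z): return [*(SEAT+AX*x/1000+YV*y/1000),z]
def obs(*k): s=status.observe(); print(round(s["clock"],1),np.round(s["contact_force"],1),*[s[i] for i in k])
E
python3 - <<'E'
from h import *
o=down(T-np.pi/2)
manip.gripper_to(.06); obs()
manip.goto(W(212,-18,.25),o); obs()
manip.line_to(W(212,-18,.114)); obs()
print(manip.line_to(W(123,-18,.114),vel=.05,f_stop=25)); obs()
manip.line_to(W(150,-18,.114)); manip.line_to(W(200,-18,.25),vel=.25); obs()
manip.move_joints(HOME); obs()
im,u=look("top1"); print(*rel(u))
cv2.imwrite("pics/c1.png",cv2.resize(im[130:280,200:360],(640,600),interpolation=cv2.INTER_CUBIC))
E
```

```text
0.8 [-0.1 -0.8  0. ]
4.2 [ 0.7  0.1 -0.4]
5.2 [-0.5 -0.5  0.3]
False
7.2 [0.3 0.7 0.5]
8.2 [ 0.8  0.3 -0.6]
11.6 [ 0.5  0.1 -0.2]
[ 4.8651e+01 -3.1719e+01  8.0000e-03] [283. 145.]
```

View pics/c1.png

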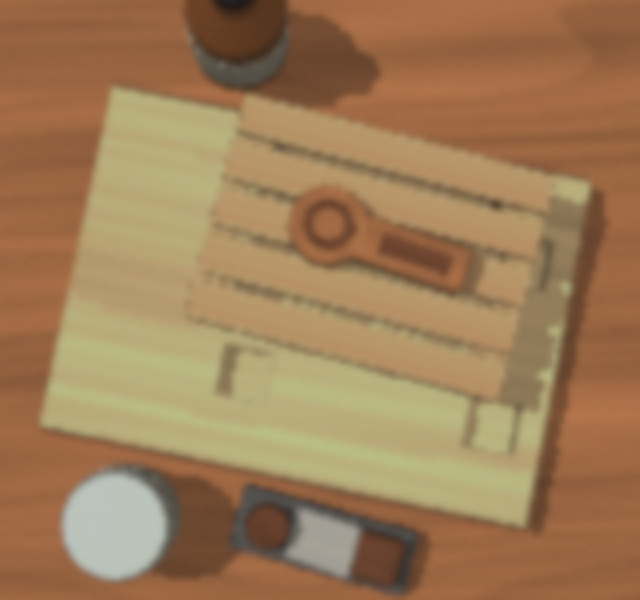

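The frame is squared, with corners at crop (243,95), (556,178), (500,403) and (188,320). The scroll hasn't shifted on it. Next I'll compute its offset and push it sideways from the bottle side.

```bash
cat >> h.py <<'E'
def corners(cr,x0,y0,s,z):
    c=ray("top",np.array(cr)/s+[x0,y0],z); d=c.mean(0)-SEAT
    print("off mm",d@AX*1000,d@YV*1000,"yaw",[np.arctan2(*(c[0]-c[1])[::-1])-T,np.arctan2(*(c[3]-c[2])[::-1])-T],"sides",[round(1000*np.linalg.norm(c[i]-c[i-1])) for i in range(4)])
E
python3 - <<'E'
from h import *
corners([(243,95),(556,178),(500,403),(188,320)],200,130,4,.12)
print((ray("top",(200+235/4,130+20/4),.18)-SEAT)@np.c_[AX,YV])
E
```

```text
off mm 18.642226176144227 -31.53837542339529 yaw [np.float64(-0.059431294504155296), np.float64(-0.05189092605572876)] sides [130, 180, 129, 178]
[[ 0.11498904 -0.13012862]]
```

Run:
```python
from h import *
o=down(T)
manip.gripper_to(.08)
manip.goto(W(15,-116,.27),o); obs()
manip.line_to(W(15,-116,.118)); obs()
print(manip.line_to(W(15,-74,.118),vel=.04,f_stop=25)); obs()
manip.line_to(W(15,-90,.118)); manip.line_to(W(15,-95,.27),vel=.25); obs()
manip.move_joints(HOME); obs()
im=snapshot("top")
cv2.imwrite("pics/c2.png",cv2.resize(im[130:280,200:360],(640,600),interpolation=cv2.INTER_CUBIC))
```

```text
15.0 [0.4 0.8 0.8]
16.2 [1.  0.5 0.7]
False
17.4 [ 4.2 -0.7  3.5]
18.4 [-0.6 -0.1 -0.9]
21.2 [ 0.3  0.8 -0.6]
```

View pics/c2.png

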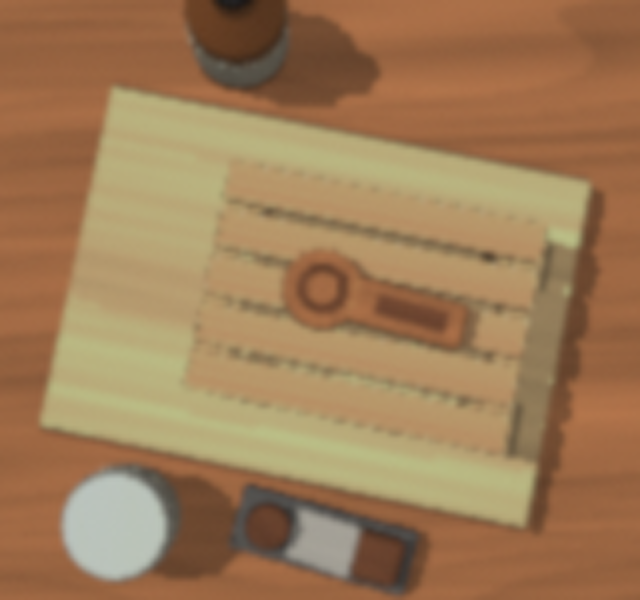

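Corners are at crop (229,160), (548,224), (506,456) and (185,388). The frame is centred sideways and looks square, and it is still up on the deck. What's left is the end push.

Run:
```python
from h import *
corners([(229,160),(548,224),(506,456),(185,388)],200,130,4,.12)
o=down(T-np.pi/2)
manip.gripper_to(.08)
manip.goto(W(150,0,.25),o)
manip.line_to(W(150,0,.114)); obs()
print(manip.line_to(W(97,0,.114),vel=.03,f_stop=20)); obs("eef_pos")
manip.line_to(W(130,0,.114)); manip.line_to(W(150,0,.25),vel=.25)
manip.move_joints(HOME); obs()
im=snapshot("top"); s=snapshot("scene")
a=cv2.resize(im[130:280,200:360],(400,375),interpolation=cv2.INTER_CUBIC)
b=cv2.resize(s[130:250,190:318],(400,375),interpolation=cv2.INTER_CUBIC)
cv2.imwrite("pics/c3.png",np.hstack([a,b]))
```

```text
off mm 14.760035332623524 0.6397268392064032 yaw [np.float64(0.00448727972648677), np.float64(0.0014257680327516287)] sides [130, 181, 130, 180]
25.7 [-0.5  0.5  0. ]
False
27.6 [ 1.1  2.3 -1.4] [0.5813323  0.13704876 0.11404484]
31.8 [ 0.4 -0.3 -0.4]
```

View pics/c3.png

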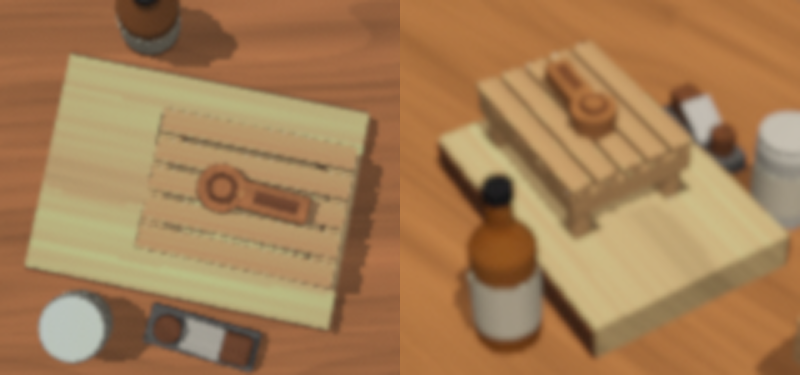

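Run:
```python
from h import *
cr=[(162,107),(358,148),(332,290),(136,248)]
for z in (.1,.12): corners(cr,200,130,2.5,z)
for z in (.1,.12):
  print(z,[np.round((proj("scene",[W(sx*90+x0,sy*65,z)])[0]-[190,130])*3.125+[400,0]) for x0 in (0,) for sx,sy in((1,-1),(-1,-1),(-1,1),(1,1))])
  print(z,"top",[np.round((proj("top",[W(sx*90,sy*65,z)])[0]-[200,130])*2.5) for sx,sy in((1,-1),(-1,-1),(-1,1),(1,1))])
```

```text
off mm -2.6383760980763555 1.8250305655714552 yaw [np.float64(-0.0036074494529381163), np.float64(-0.000843287492397149)] sides [131, 181, 130, 179]
off mm -1.6318776786655809 2.9830981499004263 yaw [np.float64(-0.0036074494529381163), np.float64(-0.0008432874923969269)] sides [128, 178, 127, 176]
0.1 [array([571., 192.]), array([476.,  84.]), array([590.,  41.]), array([692., 140.])]
0.1 top [array([162., 105.]), array([356., 145.]), array([328., 287.]), array([132., 245.])]
0.12 [array([571., 175.]), array([474.,  68.]), array([589.,  25.]), array([693., 124.])]
0.12 top [array([161., 102.]), array([360., 143.]), array([332., 288.]), array([131., 245.])]
```

The scene-view corners match a slat height of 100 mm, not 120, so the frame has dropped in. I'll check that it is level and the +x posts are home in one closer crop.

Run:
```python
from h import *
s=snapshot("scene"); x0,y0=215,140
b=cv2.resize(s[y0:y0+80,x0:x0+100],(750,600),interpolation=cv2.INTER_CUBIC)
for z in (.1,.064):
  for sx,sy in((1,-1),(-1,-1),(-1,1),(1,1)):
    p=(proj("scene",[W(sx*90-2,sy*65+2,z)])[0]-[x0,y0]+.5)*7.5
    cv2.circle(b,tuple(int(v) for v in p),4,(0,0,255) if z==.1 else (255,0,0),-1)
cv2.imwrite("pics/c4.png",b)
```

```text
(no output)
```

View pics/c4.png

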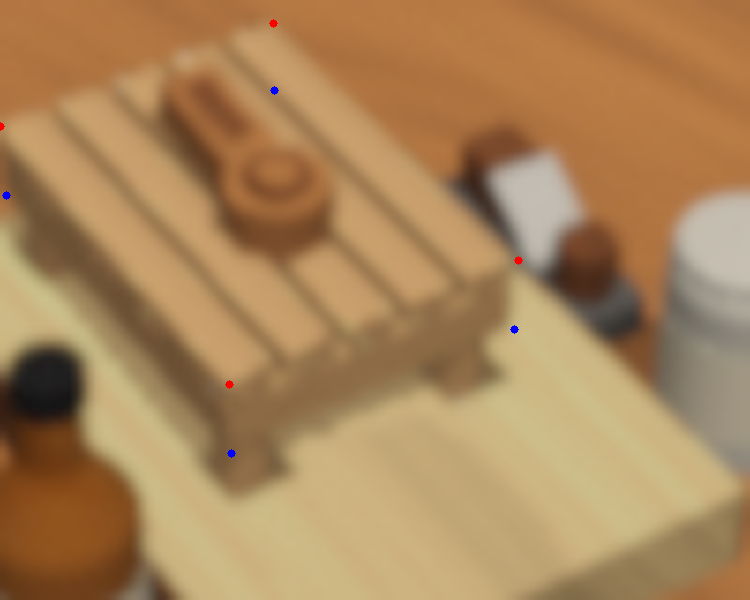

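The red marks for a 100 mm slat height sit on all four slat corners, such as (230,384) and (518,260), and about 24 mm of post shows above the deck. The frame is home and level, and the scroll, bottle, tin and plane are undisturbed.

```bash
python3 -c "
from workcell import sign_off; print(sign_off())"
```

```text
the job is handed in; nothing more can be done
None
```

The job is handed in at about 32 s on the robot's clock: the upper frame stands level with its posts in all four sockets, the scroll is still lying on it, and the bottle, tin and plane are where they were, all judged from the camera views.

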